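# Engage the clamp key and close the frame clamp

## Task

The T-handled key standing in the picture-frame clamp is not yet engaged. Press it down while turning it clockwise (seen from above) until its blade drops into the slot below, then go on turning it clockwise as far as it will go, so that the jaw pushes the strip of moulding snug against the fence. Leave the key seated and standing in the clamp; move the jaw only by the key, and leave the other things on the table where they are.

Things in the scene. Friction and masses are not known exactly. Their poses are not given: they have to be found in the camera images.
- clamp: Frame clamp, fixed to the table: plywood board 260 (x) x 360 (y) x 12 mm, origin at the centre of its underside on the table, z up. It carries a dark steel key housing, a sliding jaw and an aluminium fence 220 mm long along y and 26 mm high, whose clamping face is at x = +49 mm.
- well (a point): Centre of the mouth of the round vertical well, 24 mm in diameter, in the top of the key housing (56 x 56 mm block, top 72 mm above the table) at clamp x = -60 mm, y = 0. The key stands in this well.
- key_bar (a point): Centre of the crossbar of the T-handled steel key (about 250 g) standing upright in the well. Bar 90 mm long along the key's x axis, 12 mm wide (y), 14 mm high; z up along the 22 mm shank. Before the key drops in, this point is 115 mm above the table; fully home it is 105 mm (a 10 mm drop).
- key_tip (a point): Foot of the key's flat blade, 85 mm below the bar's centre: blade 20 mm wide along the same x axis as the bar, 7 mm thick, 10 mm long. At the start it rests on the spindle's face, 0.28 to 0.65 rad short of the slot: turned clockwise (seen from above) it meets the slot. It fits with up to 0.15 rad of play either way.
- spindle (a joint): Turn of the slotted brass spindle hidden at the bottom of the well, rad. At 0 its slot lies along the clamp's y axis; the value grows as it turns clockwise seen from above, so the slot's direction is the clamp's y axis turned clockwise by this value. It starts at 0 to 0.15 and has a hard stop at 0.9 (jaw closed). About 0.1 to 0.15 N m turns it; it stays where it is left.
- jaw: Steel jaw bar, 20 x 120 (along y) x 26 mm, driven by the spindle along the clamp's +x, 15 mm per rad. Its origin is on the board at the middle of its clamping face: at clamp x = 0 when the spindle is at 0, at 13.5 mm when the spindle is at its stop.
- moulding_mid (a point): Middle (half-way up) of the loose strip of picture-frame moulding, brown wood, 35 mm wide (x), 200 mm long (y), 20 mm high, lying on the board between jaw and fence with a few mm of room. Snug on the fence it is at clamp x = 31.5 mm.
- offcut: Bystander: wood block 30 x 55 x 20 mm on the clamp's board. Origin under its centre.
- spare_key: Bystander: a thinner T-key lying flat on the clamp's board, 80 mm long along x, its bar 70 mm along y, 12 mm high. Origin at its middle, underside.
- frame: Bystander: empty picture frame 200 x 150 x 22 mm lying flat. Origin under its centre.
- panel: Bystander: wood panel 210 x 150 x 18 mm lying flat. Origin under its centre.
- mallet: Bystander: hammer lying on the table, handle to its -x.
- glue: Bystander: white glue bottle standing, 56 mm diameter, 140 mm high. Origin under its centre.
- tin: Bystander: tin, 70 mm diameter, 45 mm high. Origin under its centre.
Things that resemble listed ones, but are neither listed nor needed, are in the scene too. What is shaped like the part that bears key_bar but blue or red is not meant.

How it is judged:
By the outcome, as a careful person would: the job done as asked, in the order asked, and still so for the second after the job is handed in, with the robot touching nothing.
It also fails if it takes over 48 s, if anything falls off the work surface, if the arm or the gripper's body presses on something with over 40 N, if the wrist force passes 120 N, or if a joint passes its speed limit or range.

## Robot

A 7-joint arm with a two-finger parallel gripper is mounted at the origin on the work surface. World frame = base frame: x ahead of the robot, y to its left, z up, the work surface at z = 0. Lengths are in m, angles in rad, forces in N, time in s.
With the tool pointing down it reaches from about 0.4 to 0.85 m from the base axis. Payload 10.4 kg.
Tool frame: the origin (TCP) lies on the centre line of the jaws, within the pads' length; the fingertips stand r.tip_extent ahead of it and the grasp point (between the pads) lies 3 mm ahead of it (r.tip_extent is the distance from the TCP to the fingertips, in m); z points along the fingers, y is the direction in which the jaws open and shut (so a half turn about z gives the same grasp; the last joint's range is limited). The gripper opens to 87 mm and grips with 3 to 60 N. Pads are 19 mm wide; open, the fingers measure 117 mm over their backs; the gripper's body (75 mm by 190 mm) begins 51 mm behind the grasp point.
Start: joints at [-1.2, 0.332, -0.065, 1.46, 0.022, 1.35, -0.088], TCP at [0.24, 0.577, 0.245] pointing down, gripper open.
Joint ranges: [-2.6, 2.6], [-0.5, 2.12], [-1.47, 1.34], [0.16, 2.42], [-1.27, 4.41], [0.06, 2.06], [-2.6, 2.6]. Speed limits (rad/s): [2.22, 2.22, 2.79, 2.79, 3.14, 3.14, 3.14].

## Interface

Orientations are given as a unit quaternion [x, y, z, w].
In Python, from bench import r gives the robot as it stands. The module is installed in compiled form; this text tells all that it offers.
- The arm moves only by the shell command python3 -m jog 'ROWS' [FORCE]. ROWS is JSON, a list of rows, each a list of 5 numbers: the shift along the tool's x, y, z in cm, then the turn about the tool's z in rad, then the closure, from 0 (fully open) to 1 (shut). A call has exactly 10 rows; each row shifts and turns the pose as measured when the row begins, along the tool's axes as they then stand; what a row does not reach is not made up. A row lasts 1/10 s, in which the tool goes at most 50 mm and 8.59 degrees, less where a joint would pass 70% of its speed; a pose out of reach is approached as far as the arm can. A call with a gripper value outside its range is refused whole. The fingers move at their own pace and stop on an object; FORCE is the grip in N (left out, the last holds). Time passes only in rows, so rows that do not move let the fingers close, or fill a call up. It gives the time, the measured TCP pose, the force and the opening at its end, in the units of the state.
- r.read_state(): the state, without advancing time (a new reading comes with each control period).
- r.camera(name): name is "scene" or "top" or "wrist"; returns a dict with "pixels" (400x640x3 uint8, red, green, blue), "fx", "fy", "cx", "cy" (pixels), "k1" (the pictures are not rectified: a ray, as slopes to the right and down, at radius r is drawn at 1 + k1 r^2 times it, then the intrinsics apply), "camera_from_world" (4x4, takes a point from world to camera coordinates). Camera axes: x right, y up, looking along -z (the intrinsics and any distortion apply to the point x, -y, -z); pixel columns grow to the right and rows downward; lengths in m; the calibration is good to about 2 mm. A picture is of the moment at which its call begins. There is no depth.
- r.close_job(): hands the job in, once; it reports no verdict.
The state is a dict: "time": time; "joint_positions": joint angles; "joint_vel": joint speeds; "joint_torque": joint torques, N m; "ee_pos": TCP position; "eef_rot": TCP orientation; "ft_force": force on the tool from outside, world axes, zero at the start; "torque": the same for the moment, N m; "width": finger opening in m.
Only numpy, scipy, OpenCV 4.12 (cv2) and the standard library are available. Lean on these libraries where they do the work, as an engineer would, in place of code of your own. Each camera call takes 0.05 s, during which the arm holds its last target. There are 200 camera calls.

## Working session

There is one attempt and no reset: what is moved stays moved. The work goes in short steps, Python scripts to look and compute and a shell command to move; the robot and the scene stay as the last step left them, time stands still between calls to the robot, and variables do not carry over. Pictures are saved under pics/ and viewed, about 8 in all and at most 12, crops included, and the job is handed in when it is done.

```bash
mkdir -p pics; cat > h.py <<'E'
import numpy as np, cv2
from bench import r
def shot(n,f):
    c=r.camera(n); cv2.imwrite('pics/'+f,c['pixels'][:,:,::-1]); np.save('pics/'+f+'.npy',c,allow_pickle=True); return c
def load(f): return np.load('pics/'+f+'.npy',allow_pickle=True).item()
def ray(c,u,v):
    d=np.array([(u-c['cx'])/c['fx'],(v-c['cy'])/c['fy']]); s=d.copy()
    for _ in range(20): s=d/(1+c['k1']*(s@s))
    M=np.linalg.inv(c['camera_from_world']); 
    return M[:3,3], M[:3,:3]@np.array([s[0],-s[1],-1])
def onz(c,u,v,z):
    o,d=ray(c,u,v); return o+d*(z-o[2])/d[2]
def proj(c,p):
    q=c['camera_from_world']@np.r_[p,1]; s=np.array([q[0],-q[1]])/-q[2]; s=s*(1+c['k1']*(s@s))
    return s*[c['fx'],c['fy']]+[c['cx'],c['cy']]
E
python3 - <<'E'
from h import *
a=shot('scene','s0.png');b=shot('top','t0.png')
cv2.imwrite('pics/b0.png',np.vstack([a['pixels'],b['pixels']])[:,:,::-1][:, :])
for c in(a,b): print(np.linalg.inv(c['camera_from_world'])[:3,3],c['fx'],c['k1'])
s=r.read_state();print(s,r.tip_extent)
E
```

```text
[ 1.21421892 -0.39562339  0.9295293 ] 441.870362280085 0.011104783899787791
[ 0.23987504 -0.01888123  1.28165253] 445.82287620011385 -0.10277839940123393
{'time': 0.1, 'joint_positions': array([-1.1995843 ,  0.33280573, -0.06467507,  1.46087112,  0.02162138,
        1.34990409, -0.08850682]), 'joint_vel': array([-0.000771  , -0.00078345, -0.00159631, -0.00385565,  0.00049912,
       -0.00028832,  0.00021903]), 'joint_torque': array([ 8.14247924e-04, -6.24544930e+01,  2.42913858e-02, -3.90720892e+01,
       -6.12964737e-02,  3.65304819e-02,  7.06949891e-06]), 'ee_pos': array([0.23971731, 0.57684796, 0.24382868]), 'eef_rot': array([ 1.95639064e-01,  9.80675756e-01, -6.40906969e-04, -8.28879130e-05]), 'ft_force': array([-0.26266855, -0.25426854,  0.44535072]), 'torque': array([-0.00514965, -0.03168378, -0.02649866]), 'width': 0.08702111897790071} 0.022
```

View pics/t0.png

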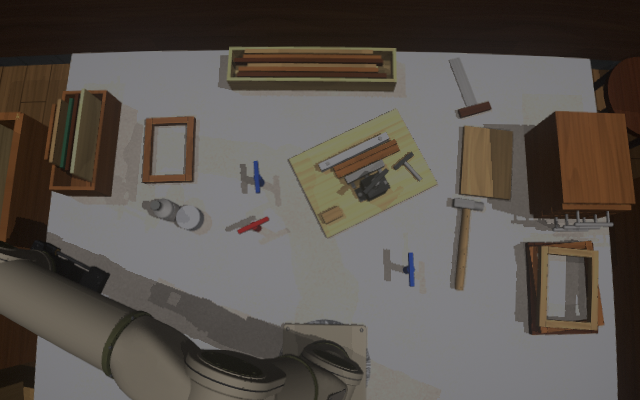

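View pics/s0.png

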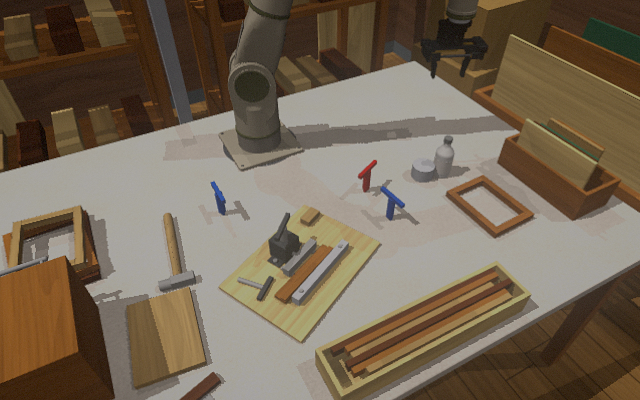

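The top view shows the board at about (289–437, 110–236), with the dark housing and key near (373,185). The scene view shows the key at about (284,235). I'll zoom in on both.

```bash
python3 - <<'E'
from h import *
a=load('s0.png');b=load('t0.png')
A=cv2.resize(a['pixels'][195:285,230:330],None,fx=4,fy=4,interpolation=2)
B=cv2.resize(b['pixels'][150:220,330:430],None,fx=4,fy=4,interpolation=2)
im=np.vstack([A,B]); im=np.clip(im.astype(float)*1.6,0,255).astype(np.uint8)
im=np.clip(255*(im/255.)**.7,0,255).astype(np.uint8)
im=np.hstack([im[:360],np.vstack([im[360:],np.zeros((80,400,3),np.uint8)])])
cv2.imwrite('pics/z0.png',im[:,:,::-1])
# board: hsv mask
h=cv2.cvtColor(b['pixels'],cv2.COLOR_RGB2HSV); print(h[210,340],h[170,310],h[130,395],h[220,400])
roi=np.zeros(h.shape[:2],np.uint8); roi[100:245,280:445]=1
m=((h[...,1]>75)&(roi>0)).astype(np.uint8)
m=cv2.morphologyEx(m,cv2.MORPH_OPEN,np.ones((3,3)))
c=max(cv2.findContours(m,0,2)[0],key=cv2.contourArea)
P=np.array([onz(b,*p[0],.012)[:2] for p in cv2.convexHull(c)]).astype(np.float32)
print(cv2.minAreaRect(P))
for q in [(399,110),(437,183),(329,236),(289,160)]: print(q,onz(b,*q,.012))
E
```

```text
[ 18 106 113] [ 23  88 127] [ 30  71 125] [ 30   8 126]
((0.5402677059173584, -0.113116055727005), (0.20940697193145752, 0.3573341369628906), 27.426977157592773)
(399, 110) [ 0.74566476 -0.21716366  0.012     ]
(437, 183) [ 0.52154729 -0.32503749  0.012     ]
(329, 236) [ 0.36229399 -0.01136539  0.012     ]
(289, 160) [0.58473426 0.10987134 0.012     ]
```

View pics/z0.png

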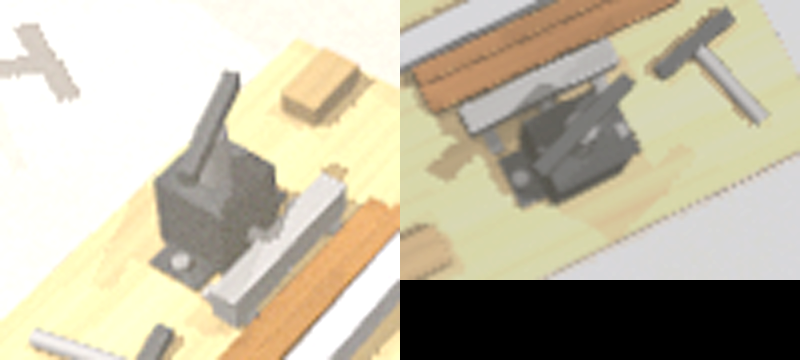

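The zoom shows the bar running from about (365,191) to (388,171) in the top image, and from (277,239) to (288,214) in the scene image. The well should be near (0.50, −0.14).

```bash
cat >> h.py <<'E'
def tri(c1,p1,c2,p2):
    o1,d1=ray(c1,*p1);o2,d2=ray(c2,*p2)
    k=np.linalg.lstsq(np.c_[d1,-d2],o2-o1,rcond=None)[0]
    x,y=o1+k[0]*d1,o2+k[1]*d2; return (x+y)/2,np.linalg.norm(x-y)
E
python3 - <<'E'
from h import *
a=load('s0.png');b=load('t0.png')
E1=tri(b,(365.3,191.2),a,(278,237)); E2=tri(b,(387.5,171.2),a,(288,215)); print(E1,E2)
p=onz(b,365.3,191.2,.118);q=onz(b,387.5,171.2,.118);print(p,q,(p+q)/2,np.linalg.norm(p-q),np.arctan2(*(q-p)[1::-1]))
th=.467;x=np.array([np.cos(th),np.sin(th)]);w=np.array([.5536,-.1109])-.06*x;print('well',w)
s=r.read_state();from scipy.spatial.transform import Rotation as R
print(R.from_quat(s['eef_rot']).as_matrix().round(3))
E
```

```text
(array([ 0.48157399, -0.12386504,  0.05274711]), np.float64(0.025744065399184547)) (array([ 0.52121961, -0.14121057,  0.17702109]), np.float64(0.03859667340453836))
[ 0.47283019 -0.10680864  0.118     ] [ 0.52845983 -0.16652853  0.118     ] [ 0.50064501 -0.13666859  0.118     ] 0.08161569906121527 -0.8208429068802763
well [ 0.50002462 -0.13791257]
[[-0.923  0.384 -0.   ]
 [ 0.384  0.923 -0.001]
 [-0.    -0.001 -1.   ]]
```

Bar centre from the top view is (0.501, −0.137), heading −0.82 (equal to 2.32 rad). That agrees with the well derived from the board corners, and the bar is about 0.28 rad short of the clamp's y axis, as stated. I'll approach with tool x along the bar.

```bash
python3 -m jog '[[-3,-3.2,0,0,0],[-3,-3.2,0,0,0],[-3,-3.2,0,0,0],[-3,-3.2,0,0,0],[-3,-3.2,0,0,0],[-3,-3.2,0,0,0],[-3,-3.2,0,0,0],[-3,-3.2,0,0,0],[-3,-3.2,0,0,0],[-3,-3.2,0,0,0]]'
cat >> h.py <<'E'
from scipy.spatial.transform import Rotation as R
def go(t,heading):
    s=r.read_state();M=R.from_quat(s['eef_rot']).as_matrix();h=np.arctan2(M[1,0],M[0,0])
    print('t',s['time'],'pos',s['ee_pos'].round(4),'head',h.round(3),'shift cm',(M.T@(np.array(t)-s['ee_pos'])*100).round(2),'turn',((h-heading+np.pi)%(2*np.pi)-np.pi).round(3),'f',s['ft_force'].round(1),'tq',s['torque'].round(2),'w',s['width'].round(4),'q7',s['joint_positions'][6].round(2),'tilt',M[:,2].round(3))
E
python3 -c "from h import *;go([.5,-.1375,.2],2.32)"
```

```text
time: 1.1
ee_pos: [0.3948, 0.1545, 0.2395]
eef_rot: [0.191, 0.982, -0.003, -0.003]
ft_force: [0.2, -0.2, 0.5]
width: 0.0871Traceback (most recent call last):
  File "<string>", line 1, in <module>
    from h import *;go([.5,-.1375,.2],2.32)
                    ~~^^^^^^^^^^^^^^^^^^^^^
  File "h.py", line 23, in go
    print('t',s['time'],'pos',s['ee_pos'].round(4),'head',h.round(3),'shift cm',(M.T@(np.array(t)-s['ee_pos'])*100).round(2),'turn',((h-heading+np.pi)%(2*np.pi)-np.pi).round(3),'f',s['ft_force'].round(1),'tq',s['torque'].round(2),'w',s['width'].round(4),'q7',s['joint_positions'][6].round(2),'tilt',M[:,2].round(3))
                                                                                                                                                                                                                                          ^^^^^^^^^^^^^^^^
AttributeError: 'float' object has no attribute 'round'
```

```bash
sed -i "s/s\['width'\].round(4)/s['width']/" h.py
python3 -m jog '[[-3,-3.3,0,0,0],[-3,-3.3,0,0,0],[-3,-3.3,0,0,0],[-3,-3.3,0,0,0],[-3,-3.3,0,0,0],[-3,-3.3,0,0,0],[-3,-3.3,0,0,0],[0,0,0,0.14,0],[0,0,0,0.14,0],[0,0,0,0.14,0]]'
python3 - <<'E'
from h import *
go([.5,-.1375,.2],2.32)
c=shot('wrist','w1.png')
print(proj(c,[.5,-.1375,.122]))
E
```

```text
time: 2.1
ee_pos: [0.5034, -0.1598, 0.2387]
eef_rot: [0.398, 0.917, -0.005, -0.002]
ft_force: [0.3, -0.0, 0.2]
width: 0.0871
t 2.1 pos [ 0.5034 -0.1598  0.2387] head 2.323 shift cm [1.86 1.31 3.85] turn 0.003 f [ 0.3 -0.   0.2] tq [-0.02 -0.05  0.  ] w 0.0870517723809018 q7 1.05 tilt [-0.007 -0.007 -1.   ]
[335.13036499 176.95837415]
```

View pics/w1.png

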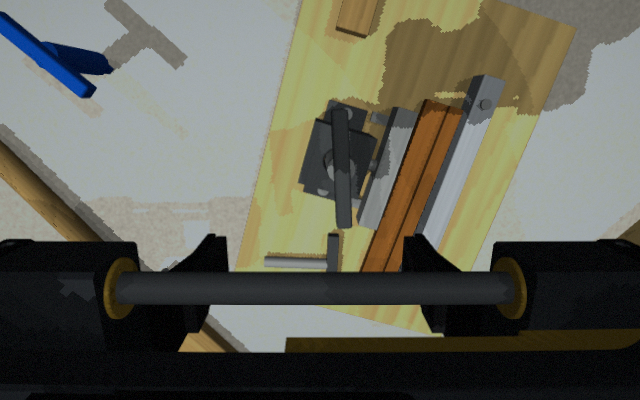

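In the wrist view the bar runs from about (340,108) to (344,227). I'll measure its centreline from there.

```bash
python3 - <<'E'
from h import *
c=load('w1.png'); g=c['pixels'].astype(int)
for v in range(100,234,8): print(v,g[v,320:362:2].sum(1).tolist())
for e in [((340,108),(344,227))]:
    p,q=[onz(c,*x,.122) for x in e];print(p,q,(p+q)/2,np.linalg.norm(p-q),np.arctan2(*(p-q)[1::-1]))
E
```

```text
100 [451, 450, 442, 429, 381, 190, 213, 254, 292, 334, 405, 344, 331, 319, 322, 330, 326, 322, 318, 310, 308]
108 [450, 446, 413, 303, 205, 147, 128, 116, 121, 108, 108, 105, 163, 242, 235, 152, 123, 121, 129, 143, 252]
116 [298, 279, 150, 130, 123, 122, 83, 125, 133, 128, 125, 125, 127, 118, 208, 280, 172, 116, 132, 125, 132]
124 [173, 197, 189, 159, 92, 60, 75, 125, 126, 121, 127, 132, 129, 124, 93, 116, 134, 121, 120, 125, 127]
132 [187, 196, 201, 201, 203, 203, 77, 114, 127, 122, 130, 121, 132, 127, 103, 140, 99, 82, 78, 72, 70]
140 [190, 198, 208, 195, 193, 200, 89, 115, 128, 123, 122, 129, 115, 134, 99, 123, 102, 113, 106, 112, 111]
148 [204, 198, 186, 190, 197, 176, 96, 94, 122, 124, 128, 126, 130, 123, 110, 115, 119, 103, 107, 103, 104]
156 [177, 167, 106, 155, 166, 151, 115, 82, 123, 126, 131, 132, 126, 127, 109, 86, 104, 104, 113, 91, 101]
164 [170, 151, 61, 172, 188, 220, 224, 88, 117, 124, 130, 132, 131, 118, 115, 218, 245, 145, 155, 117, 110]
172 [174, 178, 178, 169, 360, 370, 370, 119, 180, 192, 202, 173, 130, 117, 135, 173, 236, 215, 152, 112, 111]
180 [169, 184, 191, 
[... 201 characters left out ...]
96 [229, 205, 211, 193, 176, 182, 184, 144, 170, 198, 205, 196, 196, 199, 202, 131, 187, 173, 177, 190, 211]
204 [469, 463, 462, 459, 462, 456, 459, 454, 154, 183, 205, 199, 191, 198, 199, 156, 341, 382, 374, 370, 233]
212 [463, 467, 462, 459, 462, 450, 453, 463, 171, 193, 198, 197, 192, 198, 197, 159, 378, 411, 407, 177, 184]
220 [462, 461, 463, 456, 451, 461, 460, 462, 199, 186, 195, 202, 197, 194, 195, 171, 370, 405, 375, 181, 398]
228 [463, 462, 457, 451, 462, 462, 458, 390, 448, 265, 221, 267, 238, 313, 284, 381, 433, 431, 438, 450, 451]
[ 0.46811957 -0.09955357  0.122     ] [ 0.53227123 -0.16108415  0.122     ] [ 0.5001954  -0.13031886  0.122     ] 0.08889008627651443 2.377046335530809
```

```bash
python3 -m jog '[[1.1,0.8,1,-0.035,0],[1.0,0.7,1.5,0,0],[0,0,1.5,0,0],[0,0,1.5,0,0],[0,0,1.0,0,0],[0,0,0.5,0,0],[0,0,0,0,0],[0,0,0,0,0],[0,0,0,0,0],[0,0,0,0,0]]'
python3 - <<'E'
from h import *
go([.5,-.134,.133],2.36)
c=shot('wrist','w2.png');print(proj(c,[.5,-.134,.122]))
E
```

```text
time: 3.15
ee_pos: [0.498, -0.1263, 0.163]
eef_rot: [0.368, 0.93, -0.004, -0.003]
ft_force: [-0.4, -0.1, -0.2]
width: 0.0872
t 3.15 pos [ 0.498  -0.1263  0.163 ] head 2.388 shift cm [-0.68 -0.39  3.01] turn 0.028 f [-0.4 -0.1 -0.2] tq [0.02 0.   0.03] w 0.08720795884735541 q7 1.08 tilt [-0.009 -0.004 -1.   ]
[309.88953338 250.93104343]
```

View pics/w2.png

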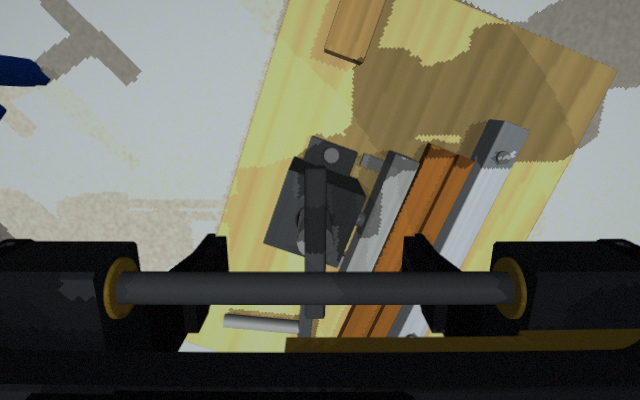

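```bash
python3 - <<'E'
from h import *
c=load('w2.png'); g=c['pixels'].astype(int).sum(2)
for v in (176,200,232,256,312): print(v,g[v,296:334:2].tolist())
for v in range(160,176,2): print(v,g[v,310:320:3].tolist())
for v in range(306,326,3): print(v,g[v,306:326:4].tolist())
p,q=onz(c,315.8,168,.122),onz(c,314.5,318,.122);m=(p+q)/2;print(p,q,m,np.linalg.norm(p-q),np.arctan2(*(p-q)[1::-1]))
go([m[0],m[1],.133],np.arctan2(*(p-q)[1::-1]))
E
```

```text
176 [213, 184, 143, 141, 94, 108, 137, 133, 148, 143, 147, 148, 150, 142, 138, 98, 78, 82, 69]
200 [198, 196, 192, 192, 137, 113, 136, 146, 132, 141, 150, 134, 144, 139, 120, 103, 124, 145, 132]
232 [199, 160, 219, 232, 153, 103, 103, 113, 107, 111, 118, 108, 116, 117, 98, 196, 216, 165, 128]
256 [511, 510, 459, 380, 169, 186, 203, 193, 199, 191, 191, 190, 190, 181, 122, 166, 208, 219, 201]
312 [477, 460, 261, 221, 189, 175, 171, 168, 177, 171, 169, 169, 182, 153, 85, 458, 472, 471, 472]
160 [137, 130, 146, 142]
162 [133, 132, 143, 133]
164 [82, 102, 125, 125]
166 [81, 77, 74, 67]
168 [99, 87, 98, 88]
170 [135, 134, 131, 133]
172 [138, 134, 145, 141]
174 [142, 144, 148, 139]
306 [169, 175, 181, 167, 156]
309 [166, 168, 182, 178, 154]
312 [175, 168, 171, 169, 153]
315 [164, 169, 183, 173, 154]
318 [203, 171, 172, 194, 276]
321 [212, 215, 304, 321, 458]
324 [214, 224, 290, 450, 464]
[ 0.46822253 -0.09982577  0.122     ] [ 0.53291943 -0.16132241  0.122     ] [ 0.50057098 -0.13057409  0.122     ] 0.08926099751096929 2.381549069107086
t 3.2 pos [ 0.498  -0.1264  0.1631] head 2.388 shift cm [-0.49 -0.1   3.01] turn 0.007 f [ 0.4  0.4 -0.8] tq [-0.06 -0.01 -0.03] w 0.08718097976727662 q7 1.08 tilt [-0.008 -0.004 -1.   ]
```

Both wrist measurements agree on (0.5005, −0.1305), with a bar length of 89 mm against the stated 90. I'll descend to grip the bar above the shank's shoulder.

```bash
python3 -m jog '[[-0.3,-0.1,1.0,0,0],[-0.2,0,1.0,0,0],[0,0,0.8,0,0],[0,0,0.2,0,0],[0,0,0,0,0.5],[0,0,0,0,1],[0,0,0,0,1],[0,0,0,0,1],[0,0,0,0,1],[0,0,0,0,1]]' 40
python3 -c "from h import *;go([.5005,-.1305,.132],2.38)"
```

```text
time: 4.2
ee_pos: [0.5012, -0.1314, 0.1307]
eef_rot: [0.368, 0.93, -0.004, -0.003]
ft_force: [0.0, -0.4, -0.6]
width: 0.0469
t 4.2 pos [ 0.5012 -0.1314  0.1307] head 2.388 shift cm [ 0.11  0.02 -0.13] turn 0.008 f [ 0.  -0.4 -0.6] tq [-0.04 -0.01 -0.01] w 0.04694980730113951 q7 1.13 tilt [-0.008 -0.005 -1.   ]
```

```bash
python3 -m jog '[[0,0,-0.1,0,1],[0,0,0,0,1],[0,0,0,0,1],[0,0,0,0,1],[0,0,0,0,1],[0,0,0,0,1],[0,0,0,0,1],[0,0,0,0,1],[0,0,0,0,1],[0,0,0,0,1]]' 40
python3 -c "from h import *;go([.5005,-.1305,.132],2.38)"
```

```text
time: 5.2
ee_pos: [0.5014, -0.1313, 0.1321]
eef_rot: [0.368, 0.93, -0.003, -0.002]
ft_force: [-0.6, -0.0, 0.3]
width: 0.0182
t 5.2 pos [ 0.5014 -0.1313  0.1321] head 2.388 shift cm [ 0.12 -0.    0.01] turn 0.008 f [-0.6 -0.   0.3] tq [-0.06 -0.03 -0.09] w 0.018213604077824175 q7 1.13 tilt [-0.007 -0.004 -1.   ]
```

Still closing at 18 mm. I'll finish the grip, then start a gentle press and turn.

```bash
python3 -m jog '[[0,0,0,0,1],[0,0,0,0,1],[0,0,0,0,1],[0,0,0,0,1],[0,0,0,0,1],[0,0,0.1,0,1],[0,0,0.1,0,1],[0,0,0.1,0,1],[0,0,0.1,0.0,1],[0,0,0.1,0.0,1]]' 50
python3 -c "from h import *;go([.5005,-.1305,.132],2.38)"
```

```text
time: 6.2
ee_pos: [0.5033, -0.1324, 0.1313]
eef_rot: [0.368, 0.93, -0.002, -0.001]
ft_force: [-6.4, 1.6, 15.0]
width: 0.0176
t 6.2 pos [ 0.5033 -0.1324  0.1313] head 2.388 shift cm [ 0.33 -0.05 -0.07] turn 0.008 f [-6.4  1.6 15. ] tq [0.29 1.59 0.01] w 0.017601083486633074 q7 1.13 tilt [-0.003 -0.004 -1.   ]
```

```bash
python3 - <<'E'
from h import *
a=shot('scene','s1.png');w=shot('wrist','w3.png')
A=cv2.resize(a['pixels'][185:265,235:335],None,fx=4,fy=4,interpolation=2)
B=w['pixels'][80:400,120:520]
f=lambda im:np.clip(255*(im/255.)**.6*1.2,0,255).astype(np.uint8)
cv2.imwrite('pics/z1.png',np.hstack([f(A),f(B)])[:,:,::-1])
E
```

```text
(no output)
```

View pics/z1.png

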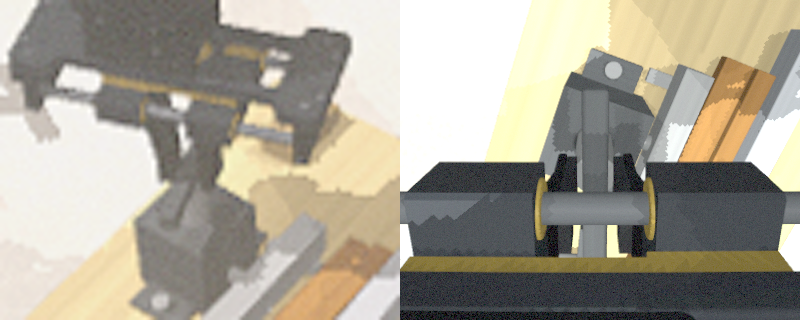

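The fingers straddle the bar, but a width of 17.6 mm is more than its 12 mm, so the tips are probably stopped by the shank's top. I'll loosen, rise 4 mm and regrip on the bar alone.

```bash
python3 -m jog '[[-0.1,0,-0.1,0,0.7],[-0.1,0,-0.1,0,0.7],[-0.1,0,-0.2,0,0.7],[0,0,-0.1,0,1],[0,0,0,0,1],[0,0,0,0,1],[0,0,0,0,1],[0,0,0,0,1],[0,0,0,0,1],[0,0,0,0,1]]' 50
python3 -c "from h import *;go([.5005,-.1305,.136],2.38)"
```

```text
time: 7.3
ee_pos: [0.5055, -0.1345, 0.1365]
eef_rot: [0.368, 0.93, -0.002, -0.001]
ft_force: [-0.5, -0.4, 0.4]
width: 0.0114
t 7.3 pos [ 0.5055 -0.1345  0.1365] head 2.388 shift cm [ 0.64 -0.05  0.05] turn 0.008 f [-0.5 -0.4  0.4] tq [-0.04  0.07  0.  ] w 0.011443417287317719 q7 1.13 tilt [-0.003 -0.004 -1.   ]
```

The grip is now on the bar (11.4 mm), but I'm 6 mm off along it. I'll loosen, recentre and regrip.

```bash
python3 -m jog '[[0,0,0,0,0.75],[0,0,0,0,0.75],[0.3,0,0.1,0,0.75],[0.3,0,0,0,0.75],[0,0,0,0,1],[0,0,0,0,1],[0,0,0,0,1],[0,0,0,0,1],[0,0,0,0,1],[0,0,0,0,1]]' 55
python3 -c "from h import *;go([.5005,-.1305,.135],2.38)"
```

```text
time: 8.3
ee_pos: [0.5005, -0.1299, 0.1352]
eef_rot: [0.368, 0.93, -0.002, -0.001]
ft_force: [0.2, 0.1, 0.4]
width: 0.0113
t 8.3 pos [ 0.5005 -0.1299  0.1352] head 2.388 shift cm [-0.04 -0.04  0.02] turn 0.008 f [0.2 0.1 0.4] tq [0.02 0.02 0.02] w 0.011314122571650745 q7 1.12 tilt [-0.004 -0.003 -1.   ]
```

```bash
python3 -m jog '[[0,0,0.15,0,1],[0,0,0.15,0.05,1],[0,0,0.15,0.05,1],[0,0,0.15,0.05,1],[0,0,0.15,0.05,1],[0,0,0.15,0.05,1],[0,0,0.15,0.05,1],[0,0,0.15,0.05,1],[0,0,0.15,0.05,1],[0,0,0.15,0.05,1]]'
python3 -c "from h import *;go([.5005,-.1305,.125],1.1)"
```

```text
time: 9.3
ee_pos: [0.5012, -0.1308, 0.125]
eef_rot: [0.574, 0.819, -0.001, -0.001]
ft_force: [-2.2, 0.2, 17.9]
width: 0.0111
t 9.3 pos [ 0.5012 -0.1308  0.125 ] head 1.92 shift cm [ 0.05 -0.06 -0.  ] turn 0.82 f [-2.2  0.2 17.9] tq [ 0.06  0.49 -0.  ] w 0.011130896906470652 q7 0.69 tilt [-0.003 -0.    -1.   ]
```

The tool has dropped 10 mm, so the blade is in the slot. I'll continue clockwise with a light press.

```bash
python3 -m jog '[[0,0,0.05,0.08,1],[0,0,0.05,0.08,1],[0,0,0.05,0.08,1],[0,0,0.05,0.08,1],[0,0,0.05,0.08,1],[0,0,0.05,0.08,1],[0,0,0.05,0.08,1],[0,0,0.05,0.08,1],[0,0,0.05,0.08,1],[0,0,0.05,0.05,1]]'
python3 -c "from h import *;go([.5005,-.1305,.125],1.0)"
```

```text
time: 10.3
ee_pos: [0.503, -0.131, 0.1252]
eef_rot: [0.848, 0.53, 0.001, -0.001]
ft_force: [-4.0, 0.9, 7.7]
width: 0.0112
t 10.3 pos [ 0.503  -0.131   0.1252] head 1.118 shift cm [-0.07 -0.25  0.02] turn 0.118 f [-4.   0.9  7.7] tq [0.08 0.99 0.07] w 0.011205782893459248 q7 -0.06 tilt [ 0.     0.003 -1.   ]
```

```bash
python3 -m jog '[[0,-0.1,0.05,0.04,1],[0,-0.1,0.05,0.04,1],[0,0,0.05,0.04,1],[0,0,0.05,0.04,1],[0,0,0.05,0.04,1],[0,0,0.05,0.04,1],[0,0,0.05,0.04,1],[0,0,0.05,0.04,1],[0,0,0.05,0.04,1],[0,0,0.05,0.04,1]]'
python3 - <<'E'
from h import *
go([.5005,-.1305,.125],1.0)
a=shot('scene','s2.png');w=shot('wrist','w4.png')
A=cv2.resize(a['pixels'][195:315,215:315],None,fx=4,fy=4,interpolation=2)
B=cv2.copyMakeBorder(w['pixels'][:,100:500],0,80,0,0,0)
f=lambda im:np.clip(255*(im/255.)**.7*1.2,0,255).astype(np.uint8)
cv2.imwrite('pics/z2.png',np.hstack([f(A),f(B)])[:,:,::-1])
E
```

```text
time: 11.3
ee_pos: [0.5033, -0.1309, 0.1251]
eef_rot: [0.938, 0.347, 0.002, -0.001]
ft_force: [-4.5, -0.3, 9.8]
width: 0.0118
t 11.3 pos [ 0.5033 -0.1309  0.1251] head 0.708 shift cm [-0.19 -0.21  0.01] turn -0.292 f [-4.5 -0.3  9.8] tq [-0.01  1.18  1.12] w 0.0118066996308957 q7 -0.44 tilt [ 0.003  0.004 -1.   ]
```

View pics/z2.png

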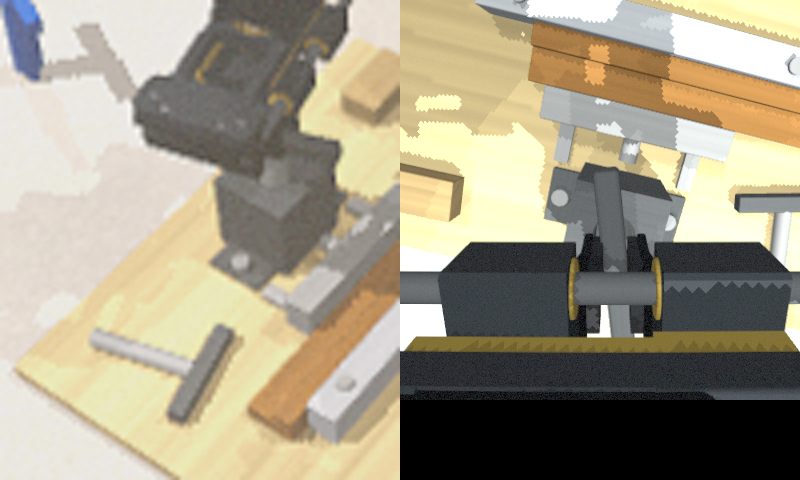

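The reaction torque rose to 1.1 N·m while the bar lagged the fingers, so this is the hard stop. The picture shows the jaw on the moulding and the moulding on the fence. I'll relax the twist slightly, within the play, then open and rise.

```bash
python3 -m jog '[[0,0,0,-0.08,1],[0,0,0,0,1],[0,0,0,0,0],[0,0,0,0,0],[0,0,0,0,0],[0,0,0,0,0],[0,0,0,0,0],[0,0,0,0,0],[0,0,0,0,0],[0,0,0,0,0]]'
python3 -m jog '[[0,0,0,0,0],[0,0,0,0,0],[0,0,0,0,0],[0,0,-0.5,0,0],[0,0,-1.0,0,0],[0,0,-1.5,0,0],[0,0,-2,0,0],[0,0,-2.5,0,0],[0,0,-3,0,0],[0,0,-1,0,0]]'
python3 - <<'E'
from h import *
go([.44,-.23,.24],0.8)
w=shot('wrist','w5.png')
cv2.imwrite('pics/z3.png',np.clip(255*(w['pixels']/255.)**.7*1.2,0,255).astype(np.uint8)[:,:,::-1])
E
```

```text
time: 12.4
ee_pos: [0.5035, -0.1308, 0.1252]
eef_rot: [0.924, 0.382, 0.002, -0.001]
ft_force: [-0.7, 1.0, 0.5]
width: 0.0672
time: 13.4
ee_pos: [0.5025, -0.1325, 0.2489]
eef_rot: [0.925, 0.381, 0.002, -0.001]
ft_force: [0.3, -1.0, -0.2]
width: 0.087
t 13.4 pos [ 0.5025 -0.1325  0.2489] head 0.782 shift cm [-11.31   2.51   0.85] turn -0.018 f [ 0.3 -1.  -0.2] tq [-0.16  0.07 -0.01] w 0.08697044888895758 q7 -0.5 tilt [ 0.002  0.003 -1.   ]
```

View pics/z3.png

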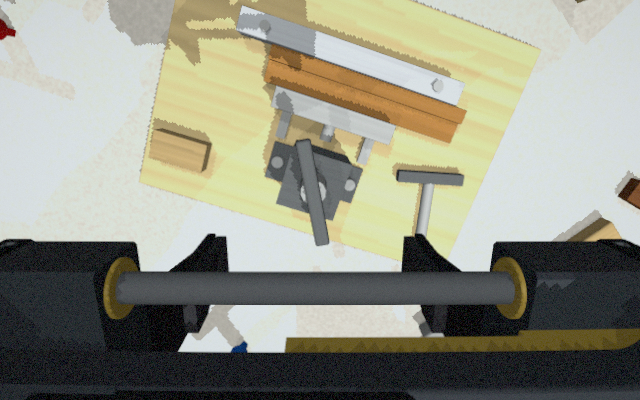

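The view shows the key standing with its bar from (302,141) to (322,244), and jaw, moulding and fence lying together around (270–465, 8–140). I'll check this with numbers.

```bash
python3 - <<'E'
from h import *
c=load('w5.png'); g=c['pixels']
p,q=onz(c,302,141,.112),onz(c,322,244,.112);print('bar',(p+q)/2,np.linalg.norm(p-q),np.arctan2(*(p-q)[1::-1]))
f1,f2=onz(c,244,7,.038),onz(c,463,83,.038)
u=(f1-f2)[:2];print('fence len',np.linalg.norm(u));u/=np.linalg.norm(u);th=np.arctan2(-u[0],u[1]);print('theta',th)
n=np.array([np.cos(th),np.sin(th)])
# walk along clamp x across jaw/moulding/fence, print colours vs distance from well
w=((p+q)/2)[:2]
for y in (-.03,.03):
  for x in np.arange(.0,.16,.0) if 0 else []: pass
  print('y',y)
  for d in np.arange(.045,.140,.0025):
    X=w+d*n+y*np.array([-n[1],n[0]]);uv=proj(c,np.r_[X,.038]).round().astype(int)
    if 0<=uv[1]<400: print(round((d-.06)*1e3,1),g[uv[1],uv[0]].tolist(),end=' ')
  print()
E
```

```text
bar [ 0.50063349 -0.13196973  0.112     ] 0.08752937456698406 0.9666074862368335
fence len 0.21462735465242863
theta 0.4738761929733964
y -0.03
-15.0 [149, 127, 79] -12.5 [148, 129, 81] -10.0 [144, 124, 74] -7.5 [138, 126, 95] -5.0 [139, 145, 142] -2.5 [135, 139, 136] 0.0 [134, 140, 137] 2.5 [138, 143, 141] 5.0 [142, 145, 146] 7.5 [135, 140, 138] 10.0 [133, 139, 136] 12.5 [95, 96, 95] 15.0 [73, 47, 22] 17.5 [73, 46, 18] 20.0 [120, 75, 30] 22.5 [119, 75, 35] 25.0 [135, 86, 40] 27.5 [134, 84, 36] 30.0 [122, 77, 34] 32.5 [123, 79, 32] 35.0 [119, 75, 32] 37.5 [125, 80, 34] 40.0 [129, 82, 37] 42.5 [114, 72, 29] 45.0 [112, 71, 26] 47.5 [66, 63, 63] 50.0 [152, 159, 164] 52.5 [152, 160, 164] 55.0 [154, 159, 166] 57.5 [155, 162, 166] 60.0 [156, 163, 168] 62.5 [157, 165, 167] 65.0 [153, 161, 166] 67.5 [148, 157, 160] 70.0 [131, 136, 136] 72.5 [109, 95, 56] 75.0 [111, 97, 61] 77.5 [157, 146, 92] 80.0 [156, 138, 86] 
y 0.03
-15.0 [96, 82, 51] -12.5 [96, 85, 51] -10.0 [97, 85, 53] -7.5 [99, 92, 76] -5.0 [137, 143, 140] -2.5 [131, 135, 135] 0.0 [123, 127, 128] 2.5 [125, 130, 128] 5.0 [128, 132, 132] 7.5 [126, 128, 127] 10.0 [123, 129, 126] 12.5 [77, 76, 73] 15.0 [80, 51, 25] 17.5 [80, 50, 21] 20.0 [80, 49, 22] 22.5 [127, 79, 35] 25.0 [128, 81, 29] 27.5 [130, 82, 34] 30.0 [122, 76, 34] 32.5 [102, 64, 24] 35.0 [120, 77, 32] 37.5 [122, 78, 36] 40.0 [128, 81, 34] 42.5 [126, 79, 32] 45.0 [127, 80, 39] 47.5 [57, 59, 58] 50.0 [154, 160, 164] 52.5 [155, 163, 168] 55.0 [156, 162, 166] 57.5 [154, 162, 166] 60.0 [153, 161, 165] 62.5 [156, 164, 167] 65.0 [156, 162, 167] 67.5 [152, 160, 165] 70.0 [94, 88, 73] 72.5 [112, 96, 62] 75.0 [108, 93, 56] 77.5 [155, 149, 93] 80.0 [157, 145, 91]
```

The jaw face is at about +13 mm (13.5 expected) and no gap shows at the fence. The bar stands 1.08 rad past the clamp's y axis, which is about the 0.9 stop plus the 0.15 play. I'm handing the job in.

```bash
python3 -c "from bench import r;print(r.close_job())"
```

```text
the job is handed in; nothing more can be done
None
```

The key is seated and standing in the clamp, and the jaw has pushed the moulding snug against the fence. The job was handed in at about 13.5 s on the robot's clock.

**What I did:** I gripped the key's crossbar and pressed it down while turning it clockwise. It dropped 10 mm into the slot. I went on turning until the reaction torque rose to 1.1 N·m, which is the hard stop. I then eased the twist back slightly, within the play, opened the gripper and rose clear.

**Last checks, from the wrist camera:**
- **Jaw:** its face is at about +13 mm, against 13.5 mm expected.
- **Moulding:** it fills the space between the jaw and the fence face (measured 48 to 49 mm, stated 49 mm), with no gap seen.
- **Key:** its bar is 1.08 rad past the clamp's y axis, close to the 0.9 stop plus 0.15 play.
- **Other things:** the offcut and spare key appear undisturbed, judged by eye in the last view; I did not check the bystanders off the board again.
- **Wrist force:** no reading at the end of a move was above about 18 N.

**What disagreed:**
- **First grip:** it closed on the shank's top instead of the bar (17.6 mm), and the second was 6 mm off centre, so I regripped twice before turning.
- **Bar position:** the top camera and the wrist camera placed it about 6 mm apart. I used the wrist camera's value.

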